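# Reset the tripped breaker behind a push-to-open cover

## Task

The bench supply has tripped. Press down the ribbed front edge of the grey supply box's cover so that its push catch lets go and the cover springs ajar, push the cover up and over with a fingertip until it stands open by itself, then push the one breaker toggle that has dropped towards the front of the box all the way over to on, like its two neighbours. Leave the neighbours on, leave the cover standing open so we can see whether it trips again, and do not shift the tools and parts lying about.

Things in the scene. Friction and masses are not known exactly. Their poses are not given: they have to be found in the camera images.
- supply_box: Grey bench supply box, fixed: 152 mm deep (its x), 164 wide (y); its top face slopes up to the rear by 0.175 rad, 62 to 88 mm high. Origin: centre of the underside; x points level from its front to its rear, z up. A socket stands 4 mm out of each end. Under the cover, an opening 112 mm wide and 86 long along the slope holds three breakers; its floor is 12 mm, their faces 8 mm below the top face.
- cover (a joint): Cover angle (rad): 0 shut and latched, parallel to the top face; grows as it opens, stop at 1.95. Pressing the front edge right down (5.5 to 6.7 mm, about 4 N; bottom at -0.057) and letting go frees the catch: a damped spring lifts it ajar, to 0.55, within 1 s. Less leaves it latched; shut again, it relatches. Above ajar it is loose: past 1.75 (vertical) it falls to its stop, else back.
- cover_press (a point): Point on the cover's outer face, in the middle of the ribbed patch (12 mm along the cover, 32 mm wide) over the catch, 18 mm behind the front edge. Moves with the cover; x along the cover from front edge to hinge, y along the hinge, z out of the outer face.
- cover_lip (a point): Middle of the lower front (free) edge of the cover, 118 mm from the hinge axis. The cover is 144 mm wide, 122 long: a 4 mm plate with a 3 mm turned-down rim; shut, its outer face stands 14 mm over the top face. The catch tongue, 18 mm wide, hangs 32 mm down from its underside 112 mm from the hinge (4 mm behind the front rim). Moves with the cover, axes as cover_press.
- cover_hinge (a point): Middle of the cover's hinge axis, which runs level along the box's y at the rear of its top, in the plane of the cover's underside. Axes as supply_box.
- toggle_tripped_tip (a point): Middle of the top edge of the tripped breaker's black toggle, a bar 24 mm wide (box's y), 6.5 thick, standing 17 mm out from its pivot, which lies 3 mm under the breaker's face. Off, it leans to the front of the box. Which of the three places the tripped breaker has varies. Moves with the toggle; z outwards along it.
- toggle_tripped (a joint): Tripped toggle (rad): about 0 = dropped to off, leaning 0.4 from the normal of the top face towards the box's front; 0.8 = on, leaning 0.4 towards the hinge. It snaps over its middle (0.4); 3 to 6 N along the slope at its upper part move it.
- toggle_b (a joint): The same for one of the two neighbours; starts at on (0.8).
- toggle_c (a joint): The same for the other neighbour; starts at on (0.8). The three toggles are 36 mm apart along the box's y.
- screwdriver: Bystander: flat screwdriver with a red handle, 247 mm long, lying in front of the box. Origin: middle of its underside.
- nut_m20: Bystander: bright M20 nut, 34 mm wide and 16 mm high, by the front left corner of the box.
- bolt_m16: Bystander: bright M16 bolt standing on its head, 80 mm high, to the right of the box.
- marker: Bystander: black and white marker pen, 135 mm long, lying to the left of the box.
- pin_30: Bystander: bright turned pin standing upright, 30 mm across and 75 mm high, to the right of the box.

How it is judged:
On the way, in this order (a step that is already met when the one before it is completed fails the run):
1. the cover is pressed down against its catch (value of joint cover below -0.03 rad), for 0.05 s.
2. the catch has let go and the cover has sprung ajar (value of joint cover above 0.4 rad), for 0.1 s.
3. the cover is swung back past the vertical (value of joint cover above 1.75 rad), for 0.2 s.
4. the tripped toggle is pushed over to on (value of joint toggle_tripped above 0.68 rad), for 0.2 s.
At the end, for the whole second after the job is handed in: The cover stands open by itself, past the vertical (joint over 1.75 rad) and at rest, and all three toggles are on (over 0.68 of 0.8 rad) (value of joint cover above 1.75 rad and velocity of joint cover between -0.1 and 0.1 rad/s and value of joint each of toggle_tripped, toggle_b, toggle_c above 0.68 rad); the robot touches nothing.
It fails at once if a neighbouring breaker is switched off (value of joint any of toggle_b, toggle_c below 0.5 rad).
It fails at once if a tool or part lying about is lifted, carried or shifted by more than 30 mm (distance of any of screwdriver, nut_m20, bolt_m16, marker, pin_30 from where it was at the start of the episode above 0.03 m).
It also fails if it takes over 48 s, if anything falls off the work surface, if the arm or the gripper's body presses on something with over 40 N, if the wrist force passes 120 N, or if a joint passes its speed limit or range.

## Robot

A 6-joint arm with a two-finger parallel gripper is mounted at the origin on the work surface; the furniture and walls round the work are solid. World frame = base frame: x ahead of the robot, y to its left, z up, the work surface at z = 0. Lengths are in m, angles in rad, forces in N, time in s.
With the tool pointing down it reaches from about 0.3 to 0.775 m from the base axis. Payload 14.6 kg.
Tool frame: the origin (TCP) lies at the centre of the arm's flange, where the gripper is bolted on; the fingertips stand 199 mm ahead of it and the grasp point (between the pads) lies 180 mm ahead of it; z points along the fingers, y is the line along which they close (so a half turn about z gives the same grasp; the last joint's range is limited). The gripper opens to 94 mm and grips with 3 to 60 N. Pads are 16 mm wide; open, the fingers measure 119 mm over their backs; the gripper's body (75 mm by 177 mm) begins 78 mm behind the grasp point.
Start: joints at [-1.399, 0.3, 1.521, -0, 1.321, -0.067], TCP at [0.13, -0.534, 0.405] pointing down, gripper open.
Joint ranges: [-3.03, 3.03], [-0.79, 2.21], [0.23, 2.52], [-1.04, 4.18], [0, 3.07], [-2.55, 2.55]. Speed limits (rad/s): [2.22, 2.22, 2.57, 3.14, 3.14, 3.14].

## Interface

Orientations are given as [roll, pitch, yaw] about the fixed x, y, z axes, in that order (R = Rz(yaw) Ry(pitch) Rx(roll)).
In Python, from station import ctrl gives the robot as it stands. The module is installed in compiled form; this text tells all that it offers.
- The arm moves only by the tool servo_tool, never from a script. Its argument "motion" is a list of rows, each a list of 5 numbers: the closure, from 0 (fully open) to 1 (shut), then the shift along the world's x, y, z in cm, then the turn about the world's z in degrees. A call has 1 to 20 rows; each row is the pose to reach, as a shift and turn from the pose commanded when the call began; what a row does not reach only later rows make up. A row lasts 1/8 s, in which the tool goes at most 62.5 mm and 10.7 degrees, less where a joint would pass 70% of its speed; a pose out of reach is approached as far as the arm can. A call with a gripper value outside its range is refused whole. The fingers move at their own pace and stop on an object; "squeeze" is the grip in N (left out, the last holds). Time passes only in rows, so rows that repeat a pose let the fingers close. It gives the time, the measured TCP pose, the force, the opening and the grip force at its end, in the units of the state.
- ctrl.get_obs(): the state, without advancing time (a new reading comes with each control period).
- ctrl.camera(name): name is "side" or "top"; returns a dict with "image" (420x560x3 uint8, red, green, blue), "fx", "fy", "cx", "cy" (pixels), "camera_from_world" (4x4, takes a point from world to camera coordinates). Camera axes: x right, y up, looking along -z (the intrinsics and any distortion apply to the point x, -y, -z); pixel columns grow to the right and rows downward; lengths in m; the calibration is good to about 2 mm. A picture is of the moment at which its call begins. There is no depth.
- ctrl.hand_in(): hands the job in; it is judged then, once.
The state is a dict: "time_s": time; "qpos": joint angles; "joint_vel": joint speeds; "tau": joint torques, N m; "ee_pos": TCP position; "eef_rot": TCP orientation; "force": force on the tool from outside, world axes, zero at the start; "moment": the same for the moment, N m; "grip_width": finger opening in m; "grip_force": force on a finger pad.
Only numpy, scipy, OpenCV 4.12 (cv2) and the standard library are available. Lean on these libraries where they do the work, as an engineer would, in place of code of your own. Each camera call takes 0.05 s, during which the arm holds its last target. There are 200 camera calls.

## Working session

There is one attempt and no reset: what is moved stays moved. The work goes in short steps, Python scripts to look and compute and a tool call to move; the robot and the scene stay as the last step left them, time stands still between calls to the robot, and variables do not carry over. Pictures are saved under pics/ and viewed, at most 10 in all, crops included, and the job is handed in when it is done.

Besides the shell and the picture viewer there is one more tool, called after "Call:" by a JSON object that holds its "name" and its "arguments". servo_tool: Moves the arm, as the interface text tells. Its arguments: {"type":"object","properties":{"motion":{"type":"array","items":{"type":"array","items":{"type":"number"}}},"squeeze":{"type":"number"}},"required":["motion"]}

```bash
mkdir -p pics
cat > h.py <<'E'
import numpy as np, cv2
from station import ctrl
def ray(c,u,v):
    T=np.array(c["camera_from_world"]);R=T[:3,:3];o=-R.T@T[:3,3]
    d=R.T@np.array([(u-c["cx"])/c["fx"],-(v-c["cy"])/c["fy"],-1.0]);return o,d
def onz(c,u,v,z):
    o,d=ray(c,u,v);return o+d*(z-o[2])/d[2]
def proj(c,p):
    T=np.array(c["camera_from_world"]);q=T[:3,:3]@np.array(p)+T[:3,3]
    return c["cx"]+c["fx"]*q[0]/-q[2], c["cy"]-c["fy"]*q[1]/-q[2]
def tri(c1,p1,c2,p2):
    o,d=ray(c1,*p1);o2,d2=ray(c2,*p2)
    s=np.linalg.lstsq(np.c_[d,-d2],o2-o,rcond=None)[0]
    a=o+d*s[0];b=o2+d2*s[1];return (a+b)/2,np.linalg.norm(a-b)
def snap(n,tag):
    c=ctrl.camera(n);cv2.imwrite(f"pics/{tag}.png",cv2.cvtColor(c["image"],cv2.COLOR_RGB2BGR));return c
E
python3 - <<'E'
from h import *
for n in("top","side"):
    c=snap(n,n+"0");T=np.array(c["camera_from_world"]);print(n,c["fx"],c["cx"],c["cy"],c.keys(),-T[:3,:3].T@T[:3,3],-T[2,:3])
print(ctrl.get_obs())
E
```

```text
top 535.8500246306716 273.3236867201001 215.81524777404184 dict_keys(['image', 'fx', 'fy', 'cx', 'cy', 'camera_from_world']) [0.28172844 0.30840639 0.92901804] [ 0.18498391 -0.01526005 -0.98262306]
side 399.0971881863366 276.9360170874569 210.77859562669468 dict_keys(['image', 'fx', 'fy', 'cx', 'cy', 'camera_from_world']) [0.40608097 1.05946906 0.46414512] [ 0.03174778 -0.89660085 -0.44170012]
{'time_s': 0.1, 'qpos': array([-1.39857718e+00,  3.00417917e-01,  1.52154527e+00,  1.71320967e-05,
        1.32071350e+00, -6.65613110e-02]), 'joint_vel': array([-3.50653795e-04, -1.34592847e-03, -2.33685471e-03, -2.10610348e-04,
        7.98564850e-05, -1.20813576e-03]), 'tau': array([ 1.46904367e-03, -5.32643545e+01, -3.53284907e+01,  7.09875533e-02,
        2.35305307e-02, -6.17485557e-05]), 'ee_pos': array([ 0.13009773, -0.5343554 ,  0.40413054]), 'eef_rot': array([-3.14051213e+00, -8.86591509e-05,  2.38776166e-01]), 'force': array([-0.40923189, -0.31550028,  0.93178644]), 'moment': array([-0.00378727,  0.00473702, -0.03361047]), 'grip_force': 0.0, 'grip_width': 0.09389300945775249}
```

View pics/top0.png

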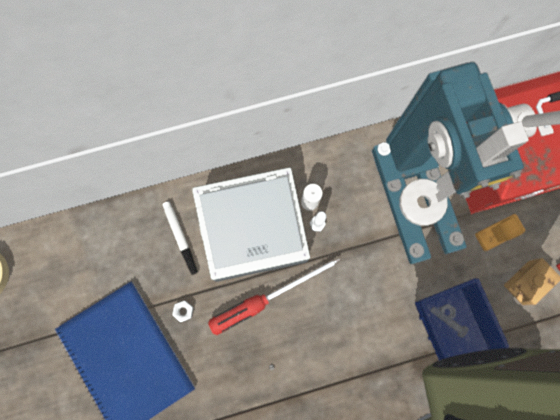

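View pics/side0.png

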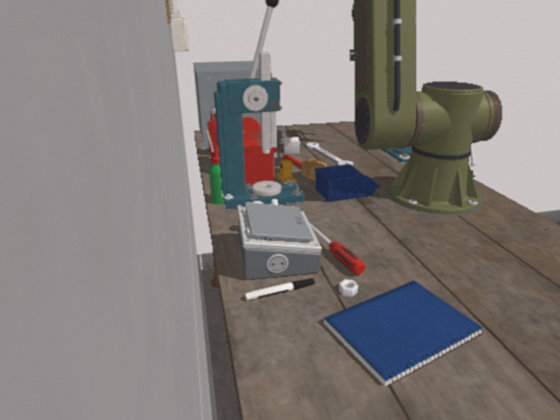

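Run:
```python
import cv2
a=cv2.imread("pics/top0.png")[150:330,155:345];cv2.imwrite("pics/c0.png",cv2.resize(a,None,fx=3.15,fy=3.15,interpolation=cv2.INTER_CUBIC))
a=cv2.imread("pics/side0.png")[190:310,190:350];cv2.imwrite("pics/c1.png",cv2.resize(a,None,fx=5,fy=5,interpolation=cv2.INTER_CUBIC))
```

```text
(no output)
```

View pics/c0.png

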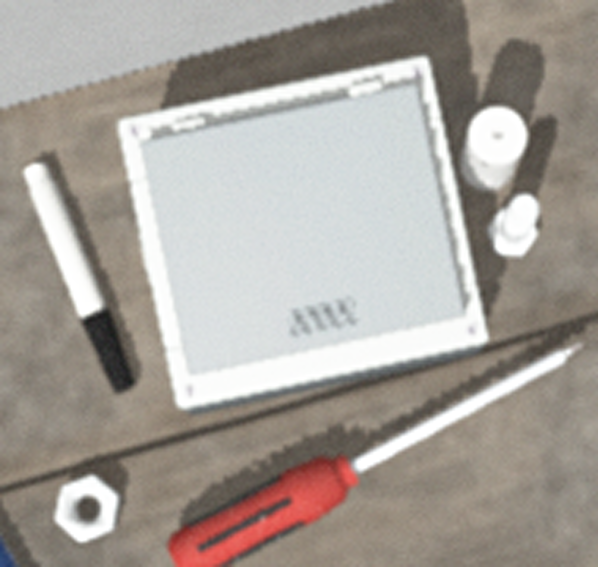

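View pics/c1.png

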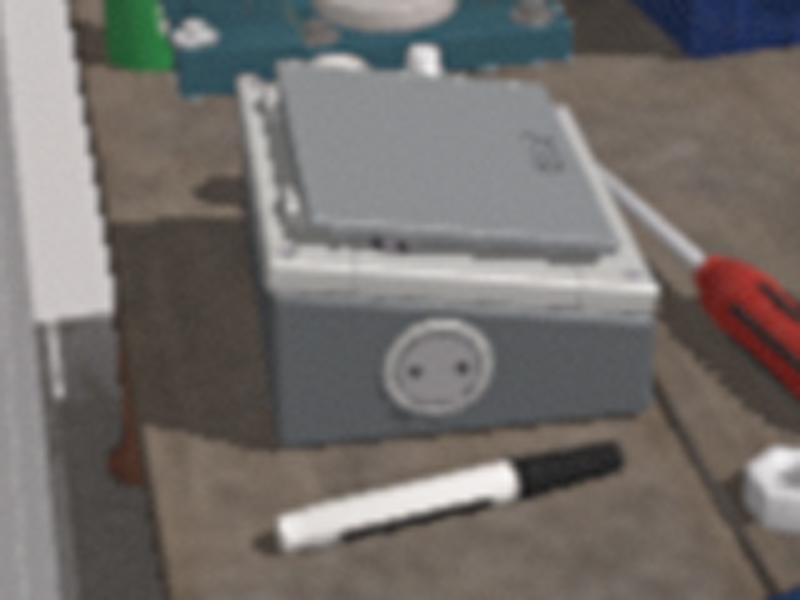

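Run:
```python
from h import *
c=ctrl.camera("top");s=ctrl.camera("side")
P=lambda x,y,z:onz(c,x/3.15+155,y/3.15+150,z)
RL,RR,FR,FL=P(122,122,.088),P(428,58,.088),P(486,340,.062),P(183,405,.062)
for n,p in zip("RL RR FR FL".split(),(RL,RR,FR,FL)):print(n,p.round(4))
print("w",np.linalg.norm(RL-RR),np.linalg.norm(FL-FR),"d",np.linalg.norm((RL-FL)[:2]),np.linalg.norm((RR-FR)[:2]))
d=((RL+RR)-(FL+FR))/2; w=(RL+FL-RR-FR)/2
y1=np.arctan2(d[1],d[0]);y2=np.arctan2(-w[0],w[1]);print("yaw",y1,y2)
o=(RL+RR+FR+FL)/4; o[2]=0; yaw=(y1*152+y2*164)/316
X=np.array([np.cos(yaw),np.sin(yaw),0]);Y=np.array([-X[1],X[0],0])
def loc(p):q=p-o;return np.array([q@X,q@Y,p[2]]).round(4)
# surface of cover: top face +14mm normal
for n,(x,y) in dict(rib=(323,316),cFL=(187,375),cFR=(467,318),cRR=(413,85),cRL=(143,140)).items():
    z=.08
    for _ in range(20):
        p=P(x,y,z); z=.075+np.tan(.175)*((p-o)@X)+.014/np.cos(.175)
    print(n,p.round(4),loc(p))
q=lambda x,y:(x/5+190,y/5+190)
ribs=tri(c,(323/3.15+155,316/3.15+150),s,q(547,152));print("rib tri",ribs, loc(ribs[0]))
for a,b,n in (((183,405),(657,285),"FL"),((122,122),(272,278),"RL")):
    t=tri(c,(a[0]/3.15+155,a[1]/3.15+150),s,q(*b));print(n,t)
for x,y in((0,105),(390,0)):print("edge",P(x,y,0).round(3),loc(P(x,y,0)))
for n,(x,y,z) in dict(nut=(87,508,.016),pin=(497,130,.075),bolt=(524,207,.08),sd=(575,347,.005),sd2=(330,480,.03)).items():print(n,loc(P(x,y,z)))
print("yaw",yaw,"o",o)
```

```text
RL [0.4872 0.4224 0.088 ]
RR [0.5178 0.265  0.088 ]
FR [0.3741 0.2382 0.062 ]
FL [0.3443 0.3943 0.062 ]
w 0.16038375857351034 0.15888378859864158 d 0.14561418703819806 0.14616846642586007
yaw 0.18951144656612554 0.1905510930773245
rib [0.3861 0.3217 0.0812] [-0.0456  0.0003  0.0812]
cFL [0.3581 0.3906 0.0786] [-0.06    0.0733  0.0786]
cFR [0.3838 0.2488 0.0783] [-0.0616 -0.0709  0.0783]
cRR [0.5006 0.2736 0.0994] [ 0.0578 -0.0685  0.0994]
cRL [0.4748 0.4103 0.0995] [0.0583 0.0706 0.0995]
rib tri (array([0.38589274, 0.32172043, 0.07906717]), np.float64(0.0008377113163589812)) [-0.0457  0.0004  0.0791]
FL (array([0.34409474, 0.39453789, 0.05958279]), np.float64(0.0007534845229640482))
RL (array([0.48953614, 0.42378507, 0.07791217]), np.float64(0.0001687685365972624))
edge [0.52  0.503 0.   ] [0.1202 0.1533 0.    ]
edge [0.577 0.281 0.   ] [ 0.1347 -0.0755  0.    ]
nut [-0.1115  0.1436  0.016 ]
pin [ 0.0313 -0.1082  0.075 ]
bolt [-0.0121 -0.112   0.08  ]
sd [-0.082 -0.132  0.005]
sd2 [-0.1248  0.0142  0.03  ]
yaw 0.19005100994535537 o [0.43084418 0.32996352 0.        ]
```

Call:
{"name": "servo_tool", "arguments": {"motion": [[1,1.9,4.6,0,-0.5],[1,3.8,9.2,0,-1],[1,5.7,13.7,0,-1.5],[1,7.6,18.2,0,-2],[1,9.4,22.8,0,-2.8],[1,11.3,27.4,0,-2.8],[1,13.2,32,0,-2.8],[1,15.1,36.5,0,-2.8],[1,17,41,0,-2.8],[1,17,45.4,0,-2.8],[1,17,49.8,0,-2.8],[1,17,54.2,0,-2.8],[1,17,58.6,0,-2.8],[1,17,63,0,-2.8],[1,19,68,-1,-2.8],[1,21,73,-2,-2.8],[1,23,78,-3,-2.8],[1,25,83,-5,-2.8],[1,25.6,85.6,-7,-2.8],[1,25.6,85.6,-8,-2.8]], "squeeze": 10}}

```text
time_s: 2.7
ee_pos: [0.386, 0.3227, 0.3231]
eef_rot: [3.141, 0.002, 0.192]
force: [0.7, 0.4, -0.4]
grip_width: 0.0006
grip_force: 0.0
```

Run:
```python
from h import *
o=[]
for n,p in(("top",[.386,.3217,.081]),("side",[.386,.3217,.081])):
    c=ctrl.camera(n);u,v=map(int,proj(c,[.386,.3217,.081]));print(n,u,v)
    a=cv2.cvtColor(c["image"],cv2.COLOR_RGB2BGR)[v-70:v+60,u-65:u+65];o.append(cv2.resize(a,(400,400)))
cv2.imwrite("pics/c2.png",np.hstack(o))
```

```text
top 257 250
side 299 219
```

View pics/c2.png

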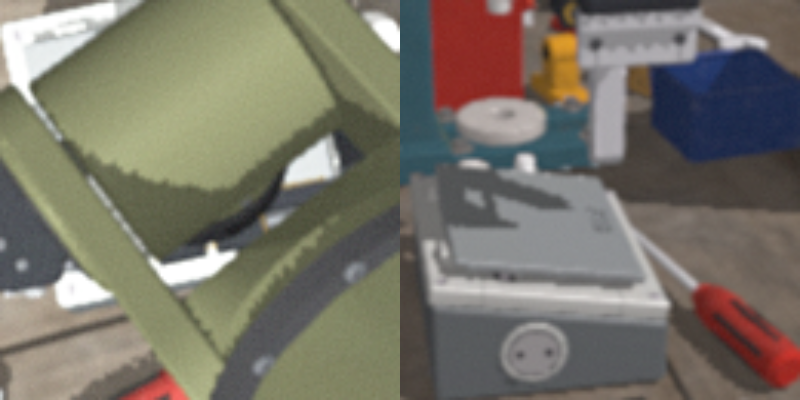

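Call:
{"name": "servo_tool", "arguments": {"motion": [[1,0,0,-2.0,0],[1,0,0,-3.5,0],[1,0,0,-4.0,0],[1,0,0,-4.2,0],[1,0,0,-4.4,0],[1,0,0,-4.6,0],[1,0,0,-4.6,0]]}}

```text
time_s: 3.68
ee_pos: [0.3863, 0.3217, 0.279]
eef_rot: [-3.141, -0.001, 0.19]
force: [1.8, 0.1, 3.1]
grip_width: 0.0003
grip_force: 1.4
```

Call:
{"name": "servo_tool", "arguments": {"motion": [[1,0,0,-0.2,0],[1,0,0,-0.35,0],[1,0,0,-0.35,0]]}}

```text
time_s: 4.05
ee_pos: [0.3863, 0.3217, 0.2756]
eef_rot: [-3.141, -0.001, 0.19]
force: [1.7, -0.5, 8.0]
grip_width: 0.0005
grip_force: 3.4
```

Call:
{"name": "servo_tool", "arguments": {"motion": [[1,0,0,-0.12,0],[1,0,0,-0.12,0]]}}

```text
time_s: 4.3
ee_pos: [0.3864, 0.3218, 0.2752]
eef_rot: [-3.141, -0.002, 0.19]
force: [-0.6, -2.7, 17.9]
grip_width: 0.0007
grip_force: 8.6
```

Call:
{"name": "servo_tool", "arguments": {"motion": [[1,0,0,1,0],[1,0,0,4,0],[1,-1,0,8,0],[1,-4,-1,10,0],[1,-8,-1.5,10,0],[1,-8,-1.5,10,0],[1,-8,-1.5,10,0],[1,-8,-1.5,10,0]]}}

```text
time_s: 5.3
ee_pos: [0.3067, 0.3067, 0.3737]
eef_rot: [3.141, 0.001, 0.189]
force: [0.7, 0.3, 1.0]
grip_width: 0.0007
grip_force: 0.0
```

Run:
```python
from h import *
o=[]
for n in("top","side"):
    c=ctrl.camera(n);u,v=map(int,proj(c,[.40,.3217,.1]));print(n,u-65,v-75)
    a=cv2.cvtColor(c["image"],cv2.COLOR_RGB2BGR)[v-75:v+55,u-65:u+65];o.append(cv2.resize(a,(400,400)))
cv2.imwrite("pics/c3.png",np.hstack(o))
```

```text
top 192 164
side 227 136
```

View pics/c3.png

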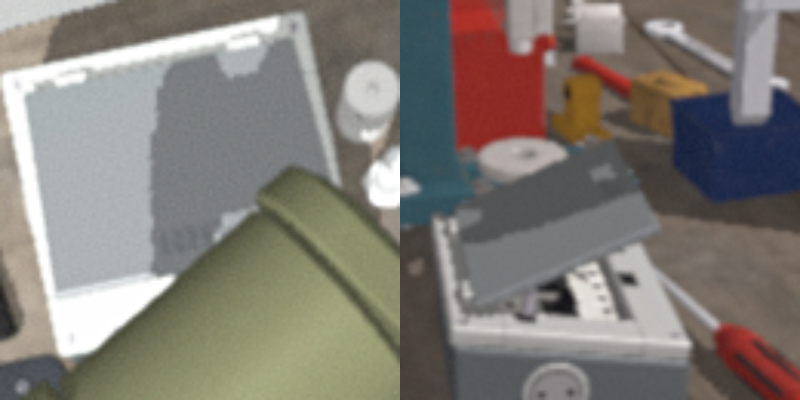

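Call:
{"name": "servo_tool", "arguments": {"motion": [[1,1,2,0,0],[1,2.4,4,-2,0],[1,2.4,4,-6,0],[1,2.4,4,-10,0],[1,2.4,4,-10,0]]}}

```text
time_s: 6.02
ee_pos: [0.33, 0.3463, 0.2718]
eef_rot: [3.139, 0.005, 0.19]
force: [0.3, -0.7, 0.4]
grip_width: 0.0007
grip_force: 0.0
```

Call:
{"name": "servo_tool", "arguments": {"motion": [[1,1.5,0.3,0,0],[1,2.9,0.55,0,0],[1,3.3,0.6,1,0],[1,3.6,0.7,2,0],[1,4.05,0.8,3,0],[1,4.5,0.9,4.1,0],[1,5.1,1.0,5,0],[1,5.7,1.1,5.9,0]]}}

```text
time_s: 7.02
ee_pos: [0.3875, 0.3577, 0.3336]
eef_rot: [-3.142, -0.0, 0.19]
force: [-1.0, -0.4, -0.7]
grip_width: 0.0004
grip_force: 0.2
```

Run:
```python
from h import *
c=ctrl.camera("side");u,v=map(int,proj(c,[.40,.3217,.13]));print(u-65,v-75)
a=cv2.cvtColor(c["image"],cv2.COLOR_RGB2BGR)[v-75:v+55,u-65:u+65];cv2.imwrite("pics/c4.png",cv2.resize(a,(500,500)))
```

```text
227 122
```

View pics/c4.png

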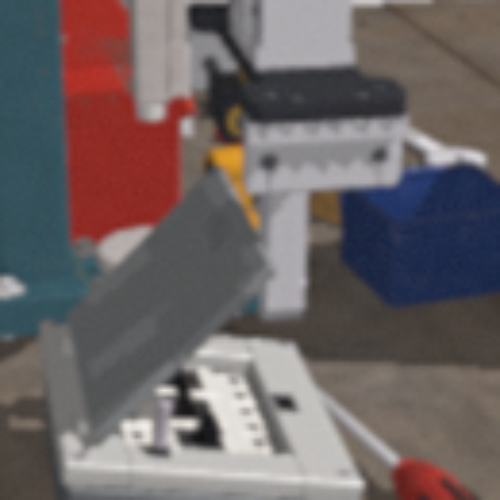

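Call:
{"name": "servo_tool", "arguments": {"motion": [[1,0.9,0.2,1,0],[1,1.8,0.35,2,0],[1,2.8,0.55,2.7,0],[1,3.8,0.75,3.4,0],[1,5,1,4,0],[1,6.1,1.2,4.5,0],[1,7.2,1.4,4.7,0],[1,8.3,1.6,4.8,0],[1,9.3,1.8,4.8,0],[1,9.3,1.8,4.8,0],[1,9.3,1.8,4.8,0],[1,9.3,1.8,4.8,0]]}}

```text
time_s: 8.57
ee_pos: [0.4798, 0.3756, 0.381]
eef_rot: [-3.142, 0.0, 0.19]
force: [0.4, 0.5, -0.1]
grip_width: 0.0004
grip_force: 0.0
```

Run:
```python
from h import *
c=ctrl.camera("side");u,v=map(int,proj(c,[.43,.3217,.13]));print(u-65,v-75)
a=cv2.cvtColor(c["image"],cv2.COLOR_RGB2BGR)[v-75:v+55,u-65:u+65];cv2.imwrite("pics/c5.png",cv2.resize(a,(500,500)))
```

```text
212 122
```

View pics/c5.png

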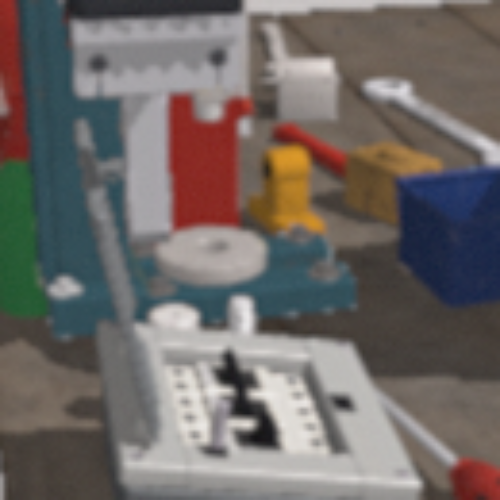

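Call:
{"name": "servo_tool", "arguments": {"motion": [[1,-5,-1,0,0],[1,-10,-2,2,0],[1,-14,-6,2,0],[1,-16,-11,2,0],[1,-17,-16,2,0],[1,-17,-21,2,0],[1,-17,-26,2,0],[1,-17,-31,2,0],[1,-17,-31,2,0]]}}

```text
time_s: 9.75
ee_pos: [0.3098, 0.0634, 0.4013]
eef_rot: [3.141, -0.001, 0.185]
force: [0.4, 1.4, 0.2]
grip_width: 0.0007
grip_force: 0.0
```

Run:
```python
from h import *
o=[]
for n in("top","side"):
    c=ctrl.camera(n);u,v=map(int,proj(c,[.43,.33,.08]));print(n,u-45,v-45)
    a=cv2.cvtColor(c["image"],cv2.COLOR_RGB2BGR)[v-45:v+45,u-45:u+45];o.append(cv2.resize(a,(400,400),interpolation=cv2.INTER_CUBIC))
cv2.imwrite("pics/c6.png",np.hstack(o))
```

```text
top 206 178
side 232 176
```

View pics/c6.png

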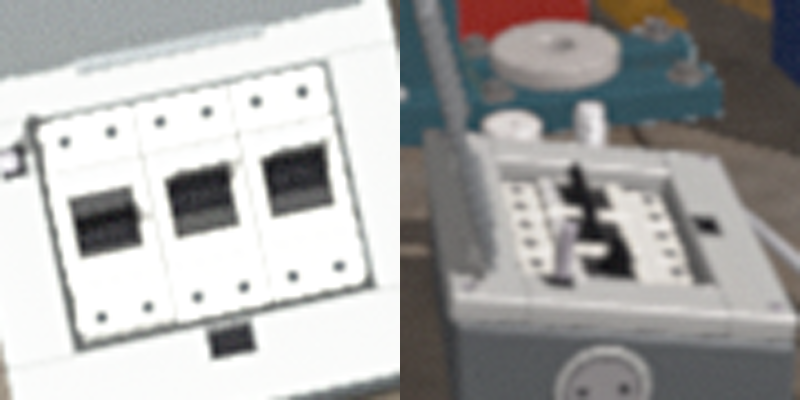

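Run:
```python
from h import *
c=ctrl.camera("top");s=ctrl.camera("side")
yaw=.19;o=np.array([.4308,.33,0]);X=np.array([np.cos(yaw),np.sin(yaw),0]);Y=np.array([-X[1],X[0],0])
loc=lambda p:np.array([(p-o)@X,(p-o)@Y,p[2]]).round(4)
f=90/400
for n,(x,y),off in(("slotL",(107,222),-.008),("L front of bar",(110,252),.0),("L dark/light edge",(106,213),.0),("slotM",(202,198),-.008),("slotR",(297,178),-.008),("M rear",(198,168),.004),("post",(12,162),.0),("catch",(232,338),0),("openFL",(80,347),0),("openFR",(372,284),0),("openRL",(35,120),0),("openRR",(325,62),0)):
    z=.08
    for _ in range(20):
        p=onz(c,206+x*f,178+y*f,z);z=.075+off+np.tan(.175)*((p-o)@X)
    print(n,p.round(4),loc(p))
t=tri(c,(206+110*f,178+245*f),s,(232+(628-400)*f,176+240*f));print(t,loc(t[0]))
```

```text
slotL [0.4254 0.3659 0.0673] [0.0014 0.0363 0.0673]
L front of bar [0.4133 0.3645 0.0731] [-0.0106  0.0372  0.0731]
L dark/light edge [0.4273 0.3657 0.0756] [0.0033 0.0357 0.0756]
slotM [0.4335 0.331  0.0675] [0.0028 0.0004 0.0675]
slotR [0.4402 0.2959 0.0675] [ 0.0028 -0.0352  0.0675]
M rear [0.4422 0.3319 0.081 ] [ 0.0115 -0.0003  0.081 ]
post [0.446  0.3993 0.08  ] [0.028  0.0651 0.08  ]
catch [0.3818 0.3209 0.0662] [-0.0498  0.0003  0.0662]
openFL [0.3796 0.376  0.0676] [-0.0416  0.0549  0.0676]
openFR [0.4003 0.2695 0.0677] [-0.0414 -0.0537  0.0677]
openRL [0.4609 0.3907 0.0823] [0.041  0.0539 0.0823]
openRR [0.4804 0.2849 0.0821] [ 0.0401 -0.0536  0.0821]
(array([0.4166137 , 0.36403437, 0.07879404]), np.float64(0.0031729633107192017)) [-0.0075  0.0361  0.0788]
```

Call:
{"name": "servo_tool", "arguments": {"motion": [[1,0.5,5,0,0],[1,1.5,10,0,0],[1,3,15,0,0],[1,5,20,-1,0],[1,7,25,-3,0.3],[1,8.7,29.7,-6,0.3],[1,8.7,29.7,-9,0.3],[1,8.7,29.7,-10,0.3],[1,8.7,29.7,-10,0.3]]}}

```text
time_s: 11.08
ee_pos: [0.3966, 0.3631, 0.3011]
eef_rot: [3.141, 0.0, 0.196]
force: [-1.3, 0.7, 0.9]
grip_width: 0.0008
grip_force: 0.0
```

Run:
```python
from h import *
c=ctrl.camera("side");a=cv2.cvtColor(c["image"],cv2.COLOR_RGB2BGR)[156:266,222:332];cv2.imwrite("pics/c7.png",cv2.resize(a,(500,500),interpolation=cv2.INTER_CUBIC))
```

```text
(no output)
```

View pics/c7.png

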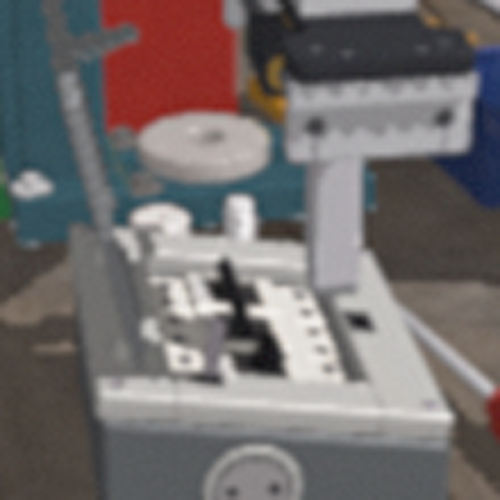

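Call:
{"name": "servo_tool", "arguments": {"motion": [[1,0,-0.3,-1,0],[1,0,-0.3,-2,0],[1,0,-0.3,-3,0],[1,0,-0.3,-3,0]]}}

```text
time_s: 11.62
ee_pos: [0.397, 0.3595, 0.27]
eef_rot: [3.141, 0.001, 0.195]
force: [-0.6, 0.1, 0.5]
grip_width: 0.0005
grip_force: 0.0
```

Call:
{"name": "servo_tool", "arguments": {"motion": [[1,0.5,0.1,0.1,0],[1,0.8,0.15,0.2,0],[1,1.1,0.2,0.2,0],[1,1.4,0.27,0.25,0],[1,1.7,0.33,0.3,0],[1,1.95,0.37,0.3,0],[1,2.1,0.4,0.3,0],[1,2.1,0.4,0.3,0]]}}

```text
time_s: 12.62
ee_pos: [0.4182, 0.3636, 0.2739]
eef_rot: [-3.142, -0.0, 0.195]
force: [0.1, -0.6, 0.5]
grip_width: 0.0005
grip_force: 0.0
```

Call:
{"name": "servo_tool", "arguments": {"motion": [[1,0.2,0.04,0,0],[1,0.4,0.08,0,0],[1,0.4,0.08,0,0]]}}

```text
time_s: 13.0
ee_pos: [0.4209, 0.3644, 0.2736]
eef_rot: [3.14, 0.006, 0.195]
force: [-17.6, -4.3, 9.3]
grip_width: 0.0005
grip_force: 10.0
```

Call:
{"name": "servo_tool", "arguments": {"motion": [[1,-1,-0.2,0,0],[1,-1.5,-0.3,1,0],[1,-1.5,-0.3,5,0],[1,-3,-2,10,0],[1,-6,-7,12,0],[1,-8,-12,12,0],[1,-10,-17,12,0],[1,-11,-22,12,0],[1,-11,-27,12,0],[1,-11,-29,12,0],[1,-11,-29,12,0]]}}

```text
time_s: 14.38
ee_pos: [0.3119, 0.0736, 0.3947]
eef_rot: [3.141, -0.002, 0.193]
force: [0.7, 0.0, -0.1]
grip_width: 0.0005
grip_force: 0.0
```

Run:
```python
from h import *
c=ctrl.camera("top");g=cv2.cvtColor(c["image"],cv2.COLOR_RGB2GRAY)
f=.225
# column profile down each slot; "very dark" bar vs lighter floor
for n,x,y in(("L",107,222),("M",202,198),("R",297,178)):
    u=int(206+x*f);v=int(178+y*f);print(n,g[v-10:v+11,u-3:u+4].mean(1).astype(int))
s=ctrl.camera("side");print(ctrl.get_obs()["force"])
```

```text
L [254 253 226 146  75  42  36  42  48  49  50  53  63  84 103 103 102 142
 231 255 255]
M [254 255 249 192 102  50  37  40  47  55  55  50  54  74  95 103 102 111
 187 249 255]
R [254 252 224 137  71  45  36  42  50  51  46  50  57  82  98 100  97 138
 223 255 255]
[ 0.25711165 -0.63613753  1.2426583 ]
```

```bash
python3 -c "
from station import ctrl
print(ctrl.hand_in())"
```

```text
the job is handed in; nothing more can be done
None
```

The cover stands open, the tripped (left) toggle is pushed over to on, and both neighbours are still on, with matching image profiles for all three. I handed the job in about 14 s after the start; hand-in gave no verdict. I did not re-measure the loose parts, though the arm was never planned near them.

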